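Sort salvaged power parts into their holders

TASK

Sort the parts salvaged from the power unit into their holders: stand each of the two tall cells in its own bay of the two-bay rack, stand the dark capacitor in the small round cup, and lay the ring-shaped choke flat in the shallow square tray. Keep the cells and the capacitor upright all the while, and leave the flux jar, the charger and the solder reel where they are.

Things in the scene. Friction and masses are not known exactly. Their poses are not given: they have to be found in the camera images.
- cell_a: loose bare battery cell, a pale green-blue cylinder 32 mm in diameter and 72 mm tall, 0.14 kg, standing upright; origin at the centre of its underside, z up along its axis. Alike to cell_b: either may go in either bay
- cell_b: second loose cell, the same as cell_a: cylinder 32 mm in diameter, 72 mm tall, standing; origin at the centre of its underside, z up along its axis
- capacitor: loose electrolytic capacitor, a dark brown cylinder 33 mm in diameter and 45 mm tall (much shorter than the cells), 0.05 kg, standing upright; origin at the centre of its underside, z up along its axis
- choke: loose copper-wound choke, a black and copper ring 54 mm in outer diameter and 22 mm tall, 0.06 kg, lying flat; origin at the centre of its underside, z up. It can be gripped across its outside
- cell_rack: fixed grey plastic open-topped rack, 60 mm (its x) by 114 mm (its y), 26 mm tall, split by a 4 mm wall into two square bays side by side along its y; each bay is 50 x 50 mm inside with its floor 5 mm above the worktop; outer walls 5 mm thick. Origin at the centre of its underside; the bay centres lie at y = +27 mm and y = -27 mm in its frame
- round_cup: fixed grey plastic round shallow cup for the capacitor, 63 mm outer and 55 mm inner diameter, rim 14 mm above the worktop, inner floor 3 mm above the worktop; origin at the centre of its underside
- square_tray: fixed grey plastic shallow square tray for the choke, 92 x 92 mm outside, 84 x 84 mm inside, rim 8 mm above the worktop, inner floor 4 mm above the worktop; origin at the centre of its underside, x and y along its sides
- flux_jar: bystander: round cream jar with a red lid, 54 mm in diameter, 38 mm tall; origin at the centre of its underside
- charger_block: bystander: white plug charger, 88 x 46 x 28 mm, lying; origin at the centre of its underside
- solder_reel: bystander: green and white reel of solder, 55 mm in diameter, 28 mm tall, standing on its flange; origin at the centre of its underside

How it is judged:
By the outcome, as a careful person would: the job done as asked, in the order asked, and still so for the second after the job is handed in, with the robot touching nothing.
It also fails if it takes over 96 s, if anything falls off the work surface, if the arm or the gripper's body presses on something with over 40 N, if the wrist force passes 120 N, or if a joint passes its speed limit or range.

ROBOT

A 6-joint arm with a two-finger parallel gripper is mounted at the origin on a cart in front of the work surface, level with it; the furniture and walls round the work are solid. World frame = base frame: x ahead of the robot, y to its left, z up, the work surface at z = 0. Lengths are in m, angles in degrees, forces in N, time in s.
With the tool pointing down it reaches from about 0.4 to 0.825 m from the base axis. Payload 7 kg.
Tool frame: the origin (TCP) lies between the finger pads; the fingertips stand 19 mm ahead of it and the grasp point (between the pads) is the TCP; z points along the fingers, y is the line along which they close (so a half turn about z gives the same grasp; the last joint's range is limited). The gripper opens to 88 mm and grips with 3 to 60 N. Pads are 19 mm wide; open, the fingers measure 130 mm over their backs; the gripper's body (78 mm by 193 mm) begins 47 mm behind the grasp point.
Start: joints at [-55.399, 20.546, 0.682, 0, -70.136, -16.507], TCP at [0.21, -0.642, 0.246] pointing down, gripper open.
Joint ranges: [-176.03, 176.03], [-82.01, 121.73], [-58.28, 71.71], [-173.87, 95.51], [-174.79, -0.11], [-173.66, 173.66]. Speed limits (degrees/s): [136.94, 136.94, 172.46, 180, 180, 180].

INTERFACE

Orientations are given as [roll, pitch, yaw] about the fixed x, y, z axes, in that order (R = Rz(yaw) Ry(pitch) Rx(roll)).
In Python, from plant import get_obs, snapshot, close_job, spot_in, spot_point gives the robot as it stands.
- The arm moves only by the tool play_rows, never from a script. Its argument "plan" is a list of rows, each a list of 6 numbers: the shift along the tool's x, y, z in cm, then the turn, a rotation vector about the tool's x, y, z in degrees. A call has 1 to 20 rows; each row shifts and turns the commanded pose from where the row before left it, along the tool's axes as they then stand; what a row does not reach is not made up. A row lasts 1/12 s, in which the tool goes at most 41.7 mm and 7.16 degrees, less where a joint would pass 70% of its speed; a pose out of reach is approached as far as the arm can. A call is refused whole if a number of a shift passes 4.17 or a number of a turn 7.16, either way. A call with a gripper value outside its range is refused whole. "grip" is the finger opening in cm, from 0 to 8.76, set as the call begins (left out, the last holds). The fingers move at their own pace and stop on an object; the grip force is fixed at half the most. Time passes only in rows, so rows that do not move let the fingers close. It gives the time, the measured TCP pose, the force, the opening and the grip force at its end, in the units of the state.
- get_obs(): the state, without advancing time (a new reading comes with each control period).
- snapshot(name): name is "side" or "top"; returns a dict with "frame" (384x512x3 uint8, red, green, blue), "fx", "fy", "cx", "cy" (pixels), "position" and "attitude" of the camera in the world. Camera axes: x right, y down, z forward; pixel columns grow to the right and rows downward; lengths in m; the calibration is good to about 2 mm. A picture is of the moment at which its call begins. There is no depth.
- close_job(): hands the job in; it is judged then, once.
Trained networks look in the newest picture that a camera, given by its name, has taken for a name from the list of things; names that differ only in an ending like _2 or _b are one class to them, and where a whole thing is asked for, a point or a joint stands for the part that bears it (a point fixed in the world has none). Each returns a list of dicts, best first, with "score" (0 to 1); they miss things now and then, are a little off and sometimes report something else, mostly with a low value. They report only what shows in the picture. A call takes as long as a camera call.
- spot_in(camera, thing): "position" ([x, y, z] in m, in world coordinates, good to about 4 mm: the middle of the surface that is visible of it).
- spot_point(camera, thing): "position" ([x, y, z] in m, in world coordinates, good to about 4 mm: a listed point, or the origin of a listed thing).
The state is a dict: "clock": time; "joint_pos": joint angles; "qvel": joint speeds; "tau": joint torques, N m; "tool_pos": TCP position; "orientation": TCP orientation; "force": force on the tool from outside, world axes, zero at the start; "moment": the same for the moment, N m; "opening": finger opening in m; "gripper_force": force on a finger pad.
Only numpy, scipy, OpenCV 4.12 (cv2) and the standard library are available. Lean on these libraries where they do the work, as an engineer would, in place of code of your own. Each camera call takes 0.05 s, during which the arm holds its last target. There are 200 camera calls.

## Working session

There is one attempt and no reset: what is moved stays moved. The work goes in short steps, Python scripts to look and compute and a tool call to move; the robot and the scene stay as the last step left them, time stands still between calls to the robot, and variables do not carry over. Pictures are saved under pics/ and viewed, at most 14 in all, crops included, and the job is handed in when it is done.

Besides the shell and the picture viewer there is one more tool, called after ">>>" as name(argument=value, ...), one argument or row to a line, values as JSON. play_rows: Moves the arm, as the interface text tells. Its arguments: {"type":"object","properties":{"plan":{"type":"array","items":{"type":"array","items":{"type":"number"}}},"grip":{"type":"number"}},"required":["plan"]}

```bash
mkdir -p pics; python3 - <<'E'
from plant import *
import cv2
o=get_obs();print(o['clock'],o['tool_pos'],o['orientation'],o['opening'])
for c in('top','side'):
    s=snapshot(c);cv2.imwrite(f'pics/{c}0.png',s['frame'][:,:,::-1]);print(c,s['fx'],s['cx'],s['cy'],s['position'],s['attitude'])
    for t in['cell_a','capacitor','choke','cell_rack','round_cup','square_tray','flux_jar','charger_block','solder_reel']:
        print(t,[(round(d['score'],2),[round(float(v),3) for v in d['position']]) for d in spot_point(c,t)[:3]])
E
```

```text
0.0 [ 0.20947244 -0.64118524  0.24463066] [ 1.79905273e+02 -7.90354836e-03 -1.61912482e+02] 0.08811497289092034
top 415.9464096933827 255.66036191852632 182.87179560046673 [ 0.34596812 -0.2630876   0.90387303] [-167.13723977    0.25342014  -94.32357658]
cell_a [(0.79, [0.443, -0.349, 0.002]), (0.73, [0.466, -0.26, 0.002])]
capacitor [(0.75, [0.471, -0.148, 0.002]), (0.4, [0.467, -0.259, -0.001]), (0.18, [0.442, -0.047, 0.005])]
choke [(0.68, [0.44, -0.045, 0.004])]
cell_rack [(0.74, [0.652, -0.193, -0.004])]
round_cup [(0.78, [0.565, -0.359, -0.002])]
square_tray [(0.69, [0.603, -0.032, 0.003])]
flux_jar [(0.81, [0.484, -0.501, 0.003])]
charger_block [(0.57, [0.713, -0.341, 0.001])]
solder_reel [(0.59, [0.345, -0.245, -0.005])]
side 421.5750542065672 261.4541830920863 189.76741438177876 [0.4707524  0.48540897 0.41224475] [-114.89465887   -0.50121658 -174.63825898]
cell_a [(0.88, [0.468, -0.262, -0.004]), (0.59, [0.443, -0.351, 0.001])]
capacitor [(0.89, [0.471, -0.149, -0.002])]
choke [(0.78, [0.433, -0.045, 0.002])]
cell_rack [(0.97, [0.65, -0.191, 0.0])]
round_cup [(0.61, [0.569, -0.361, 0.003])]
square_tray [(0.68, [0.601, -0.033, -0.0])]
flux_jar [(0.84, [0.483, -0.505, 0.004])]
charger_block [(0.6, [0.709, -0.339, 0.004])]
solder_reel [(0.85, [0.347, -0.245, -0.004]), (0.71, [0.482, -0.506, 0.002])]
```

View pics/top0.png

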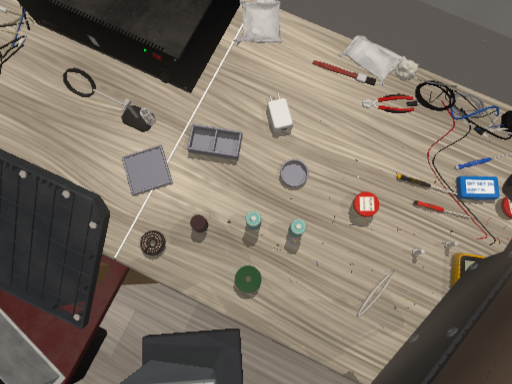

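View pics/side0.png

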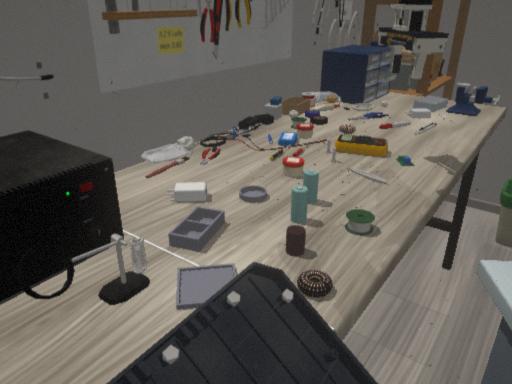

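The pictures show, in the top view: rack (215,143), tray (147,170), cup (293,174), cells (253,219) and (298,228), capacitor (199,224), choke (153,243). This agrees with the detections in both cameras. A dark panel stands near the choke and tray, so I need its height, and I also need the rack's yaw.

```bash
cat > h.py <<'E'
import numpy as np
from scipy.spatial.transform import Rotation as R
from plant import *
def ray(s,p):
    d=R.from_euler('xyz',s['attitude'],degrees=True).apply([(p[0]-s['cx'])/s['fx'],(p[1]-s['cy'])/s['fy'],1])
    return np.array(s['position']),d
def at_z(s,p,z):
    o,d=ray(s,p);return o+d*(z-o[2])/d[2]
def tri(a,pa,b,pb):
    o1,d1=ray(a,pa);o2,d2=ray(b,pb)
    t=np.linalg.lstsq(np.c_[d1,-d2],o2-o1,rcond=None)[0]
    p,q=o1+t[0]*d1,o2+t[1]*d2
    return ((p+q)/2).round(3),round(float(np.linalg.norm(p-q)),4)
def proj(s,P):
    v=R.from_euler('xyz',s['attitude'],degrees=True).inv().apply(np.array(P)-s['position'])
    return np.c_[v[:,0]/v[:,2]*s['fx']+s['cx'],v[:,1]/v[:,2]*s['fy']+s['cy']]
E
python3 - <<'E'
from h import *
import cv2
t=snapshot('top');s=snapshot('side')
print(tri(t,(94,195),s,(234,298)),tri(t,(92,225),s,(288,296)))
f=t['frame'][:,:,::-1].copy()
c=cv2.resize(f[85:265,60:260],None,fx=4,fy=3.3,interpolation=cv2.INTER_CUBIC)
c=cv2.resize(f[85:265,60:260],None,fx=3.3,fy=3.3,interpolation=cv2.INTER_CUBIC)
cv2.imwrite('pics/crop1.png',c)
# grey plastic segmentation
hsv=cv2.cvtColor(f,cv2.COLOR_BGR2HSV)
for n,p,r,z in(('rack',(215,143),36,.026),('tray',(147,170),34,.008)):
    g=f.astype(int);m=((g[:,:,0]-g[:,:,2])>3).astype(np.uint8)
    k=np.zeros_like(m);cv2.circle(k,p,r,1,-1);m&=k
    n_,l,st,_=cv2.connectedComponentsWithStats(m);i=1+st[1:,4].argmax()
    pts=np.argwhere(l==i)[:,::-1].astype(np.float32)
    b=cv2.boxPoints(cv2.minAreaRect(pts));w=np.array([at_z(t,q,z) for q in b])
    e=np.diff(np.r_[w,w[:1]],axis=0)[:,:2]
    print(n,w.mean(0).round(3),np.linalg.norm(e,axis=1).round(3),np.degrees(np.arctan2(e[:,1],e[:,0])).round(1))
E
```

```text
(array([0.54 , 0.062, 0.061]), 0.0044) (array([0.474, 0.061, 0.07 ]), 0.0004)Traceback (most recent call last):
  File "<stdin>", line 14, in <module>
ValueError: attempt to get argmax of an empty sequence
```

View pics/crop1.png

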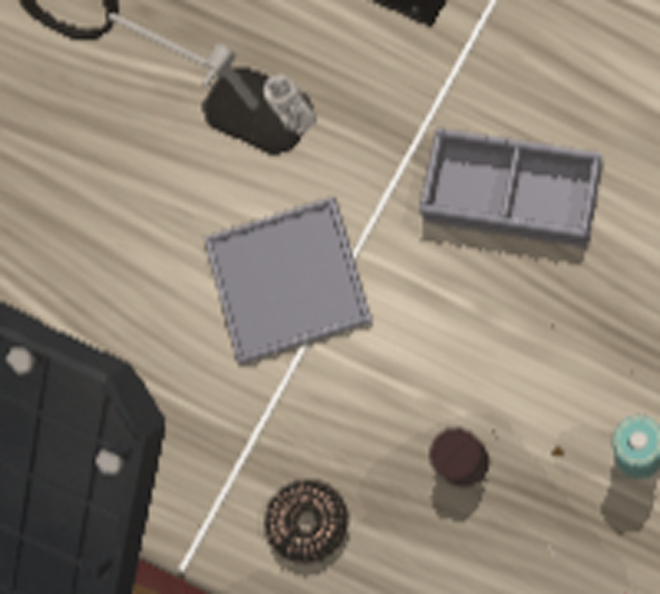

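The crop shows the rack rim corners at (440,130), (600,155), (588,240), (422,210), the tray rim at (333,200), (370,323), (240,363), (207,238), and a small camera stand beyond the tray at about (260,110).

```bash
python3 - <<'E'
from h import *
t=snapshot('top');s=snapshot('side')
f=lambda q:(q[0]/3.3+60-.35,q[1]/3.3+85-.35)
for n,b,z in(('rack',[(440,130),(600,155),(588,240),(422,210)],.026),('tray',[(333,200),(370,323),(240,363),(207,238)],.008)):
    w=np.array([at_z(t,f(q),z) for q in b]);e=np.diff(np.r_[w,w[:1]],axis=0)[:,:2]
    print(n,w.mean(0).round(3),np.linalg.norm(e,axis=1).round(3),np.degrees(np.arctan2(e[:,1],e[:,0])).round(1))
print('stand',tri(t,f((215,55)),s,(118,240)),tri(t,f((290,100)),s,(137,240)),at_z(t,f((260,110)),0))
print('panel edge',[at_z(t,f(q),.065).round(3) for q in((163,420),(135,580),(130,365))])
def m(c,k):
    return [np.round(d['position'],3).tolist() for d in spot_point(c,k) if d['score']>.5]
for k in('cell_a','capacitor','choke','cell_rack','round_cup','square_tray'):print(k,m('top',k),m('side',k))
E
```

```text
rack [ 0.65  -0.192  0.026] [0.11  0.06  0.113 0.058] [-103.8  168.5   75.   -14.5]
tray [ 0.599 -0.035  0.008] [0.091 0.09  0.091 0.089] [-165.6  103.4   13.7  -76.6]
stand (array([ 0.725, -0.013,  0.091]), 0.0057) (array([ 0.708, -0.052,  0.065]), 0.0066) [ 7.26412901e-01 -1.57635118e-02  1.11022302e-16]
panel edge [array([0.5  , 0.029, 0.065]), array([0.403, 0.045, 0.065]), array([0.536, 0.05 , 0.065])]
cell_a [[0.441, -0.35, 0.001], [0.442, -0.046, 0.002], [0.466, -0.261, 0.001]] [[0.445, -0.352, -0.001], [0.469, -0.264, -0.003]]
capacitor [[0.47, -0.145, -0.002]] [[0.468, -0.149, 0.001]]
choke [[0.444, -0.046, 0.001]] [[0.433, -0.045, -0.0]]
cell_rack [[0.655, -0.19, 0.001]] [[0.65, -0.192, 0.001]]
round_cup [[0.565, -0.358, -0.001]] [[0.567, -0.362, 0.002]]
square_tray [] [[0.602, -0.035, -0.0]]
```

>>> play_rows(
  plan=[
    [0,0,0,0,0,-6.4],
    [0,0,0,0,0,-6.4],
    [0,0,0,0,0,-6.4],
    [0,0,0,0,0,-6.4],
    [0,0,0,0,0,-6.4],
    [0,0,0,0,0,-6.4],
    [0,0,0,0,0,-6.4],
    [0,0,0,0,0,-6.4],
    [0,0,0,0,0,-6.4],
    [0,0,0,0,0,0],
  ],
  grip=5.6,
)

```text
clock: 2.63
tool_pos: [0.2096, -0.6416, 0.2455]
orientation: [180.0, 0.0, -104.0]
force: [0.3, 0.1, -0.3]
opening: 0.0561
gripper_force: 0.0
```

```bash
cat >> h.py <<'E'
def go(*T):
    o=get_obs();p=np.array(o['tool_pos']);r=R.from_euler('xyz',o['orientation'],degrees=True)
    print('t',round(o['clock'],2),p.round(4),np.round(o['orientation'],2),'open',round(o['opening'],4),'F',np.round(o['force'],1),'grip',round(float(np.max(o['gripper_force'])),1),'j6',round(o['joint_pos'][5]))
    for q in T:
        print(q,'shift cm',(r.inv().apply(np.array(q)-p)*100).round(2));p=np.array(q)
E
python3 - <<'E'
from h import *
t=snapshot('top')
print([at_z(t,(190,90),z).round(3) for z in (0,.1,.15)])
go((.443,-.351,.15),(.443,-.351,.05),(.443,-.351,.16),(.658,-.166,.16),(.658,-.166,.057))
E
```

```text
[array([ 0.787, -0.138,  0.   ]), array([ 0.738, -0.152,  0.1  ]), array([ 0.714, -0.158,  0.15 ])]
t 2.68 [ 0.2096 -0.6416  0.2456] [ 180.      0.   -104.41] open 0.0564 F [ 0.1 -0.1 -0.2] grip 0.0 j6 41
(0.443, -0.351, 0.15) shift cm [-33.95 -15.37   9.56]
(0.443, -0.351, 0.05) shift cm [ 0. -0. 10.]
(0.443, -0.351, 0.16) shift cm [ -0.   0. -11.]
(0.658, -0.166, 0.16) shift cm [-23.27 -16.22   0.  ]
(0.658, -0.166, 0.057) shift cm [ 0.  -0.  10.3]
```

>>> play_rows(
  plan=[
    [-2.83,-1.28,0.8,0,0,0],
    [-2.83,-1.28,0.8,0,0,0],
    [-2.83,-1.28,0.8,0,0,0],
    [-2.83,-1.28,0.8,0,0,0],
    [-2.83,-1.28,0.8,0,0,0],
    [-2.83,-1.28,0.8,0,0,0],
    [-2.83,-1.28,0.8,0,0,0],
    [-2.83,-1.28,0.8,0,0,0],
    [-2.83,-1.28,0.8,0,0,0],
    [-2.83,-1.28,0.8,0,0,0],
    [-2.83,-1.28,0.8,0,0,0],
    [-2.83,-1.28,0.8,0,0,0],
    [0,0,0,0,0,6.8],
    [0,0,0,0,0,6.8],
    [0,0,0,0,0,6.8],
    [0,0,0,0,0,0],
    [0,0,0,0,0,0],
  ],
)

```text
clock: 4.1
tool_pos: [0.4425, -0.3505, 0.1497]
orientation: [-180.0, 0.0, -124.6]
force: [-0.3, -0.5, 0.4]
opening: 0.056
gripper_force: 0.0
```

```bash
python3 - <<'E'
from h import *
s=snapshot('side');print([(round(d['score'],2),np.round(d['position'],3).tolist()) for d in spot_point('side','cell_a')])
import cv2;cv2.imwrite('pics/s1.png',cv2.resize(s['frame'][100:300,200:420,::-1],None,fx=2.5,fy=2.5))
go((.443,-.351,.15),(.443,-.351,.05),(.443,-.351,.16),(.658,-.166,.16),(.658,-.166,.057))
E
```

```text
[(0.86, [0.446, -0.352, -0.002]), (0.65, [0.465, -0.26, -0.002])]
t 4.2 [ 0.4423 -0.3506  0.1497] [-179.99    0.   -124.6 ] open 0.0559 F [ 0.4 -0.4 -1. ] grip 0.0 j6 -16
(0.443, -0.351, 0.15) shift cm [-0.01 -0.08 -0.03]
(0.443, -0.351, 0.05) shift cm [ 0.  0. 10.]
(0.443, -0.351, 0.16) shift cm [ -0.  -0. -11.]
(0.658, -0.166, 0.16) shift cm [-27.44  -7.19   0.  ]
(0.658, -0.166, 0.057) shift cm [ 0.   0.  10.3]
```

View pics/s1.png

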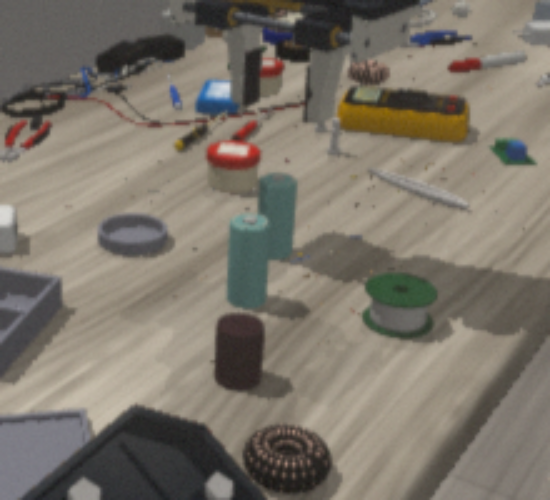

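The gripper hangs over the far cell (277,215), with its fingers at (245,90) and (322,100) on either side of it. I'll descend, grip and lift.

>>> play_rows(
  plan=[
    [0,0,2,0,0,0],
    [0,0,2,0,0,0],
    [0,0,2,0,0,0],
    [0,0,2,0,0,0],
    [0,0,1.2,0,0,0],
    [0,0,0.7,0,0,0],
    [0,0,0,0,0,0],
    [0,0,0,0,0,0],
  ],
)

```text
clock: 4.87
tool_pos: [0.4425, -0.3507, 0.0508]
orientation: [180.0, -0.0, -124.7]
force: [-0.1, -0.3, 0.6]
opening: 0.056
gripper_force: 0.0
```

>>> play_rows(
  plan=[
    [0,0,0,0,0,0],
    [0,0,0,0,0,0],
    [0,0,0,0,0,0],
    [0,0,0,0,0,0],
    [0,0,0,0,0,0],
    [0,0,0,0,0,0],
    [0,0,-0.5,0,0,0],
    [0,0,-1,0,0,0],
    [0,0,-1.5,0,0,0],
    [0,0,-2,0,0,0],
    [0,0,-2,0,0,0],
    [0,0,-2,0,0,0],
    [0,0,-2,0,0,0],
    [0,0,0,0,0,0],
  ],
  grip=2.6,
)

```text
clock: 6.03
tool_pos: [0.4443, -0.3516, 0.1656]
orientation: [-179.6, 0.0, -124.7]
force: [0.6, -0.2, -1.1]
opening: 0.0317
gripper_force: 30.0
```

```bash
python3 - <<'E'
from h import *
go((.658,-.166,.16),(.658,-.166,.057))
E
```

```text
t 6.03 [ 0.4443 -0.3516  0.1656] [-1.7960e+02  4.0000e-02 -1.2466e+02] open 0.0317 F [ 0.6 -0.2 -1.1] grip 30.0 j6 -16
(0.658, -0.166, 0.16) shift cm [-27.42  -7.02   0.63]
(0.658, -0.166, 0.057) shift cm [1.00e-02 7.00e-02 1.03e+01]
```

>>> play_rows(
  plan=[
    [-0.7,-0.2,0,0,0,0],
    [-1.4,-0.35,0,0,0,0],
    [-2.1,-0.55,0,0,0,0],
    [-2.3,-0.6,0,0,0,0],
    [-2.3,-0.6,0,0,0,0],
    [-2.3,-0.6,0,0,0,0],
    [-2.3,-0.6,0,0,0,0],
    [-2.3,-0.6,0,0,0,0],
    [-2.3,-0.6,0,0,0,0],
    [-2.3,-0.6,0,0,0,0],
    [-2.3,-0.6,0,0,0,0],
    [-2.1,-0.6,0,0,0,0],
    [-1.4,-0.4,0,0,0,0],
    [-1.0,-0.3,0,0,0,0],
    [-0.5,-0.1,0,0,0,0],
    [0,0,0,0,0,0],
    [0,0,0,0,0,0],
    [0,0,0,0,0,0],
  ],
)

```text
clock: 7.53
tool_pos: [0.6588, -0.1657, 0.1606]
orientation: [180.0, -0.0, -124.8]
force: [-0.0, -0.6, -1.0]
opening: 0.0314
gripper_force: 30.0
```

```bash
python3 - <<'E'
from h import *
import cv2
a=snapshot('side');b=snapshot('top')
x=cv2.resize(a['frame'][130:290,100:300,::-1],None,fx=2,fy=2);y=cv2.resize(b['frame'][50:210,110:310,::-1],None,fx=2,fy=2)
cv2.imwrite('pics/s2.png',np.hstack([x,y]))
go((.658,-.166,.16),(.658,-.166,.057))
E
```

```text
t 7.63 [ 0.6589 -0.1659  0.1608] [-1.8000e+02  1.0000e-02 -1.2476e+02] open 0.0313 F [ 0.8 -0.6 -0.6] grip 30.0 j6 -37
(0.658, -0.166, 0.16) shift cm [0.06 0.07 0.08]
(0.658, -0.166, 0.057) shift cm [ 0.   0.  10.3]
```

View pics/s2.png

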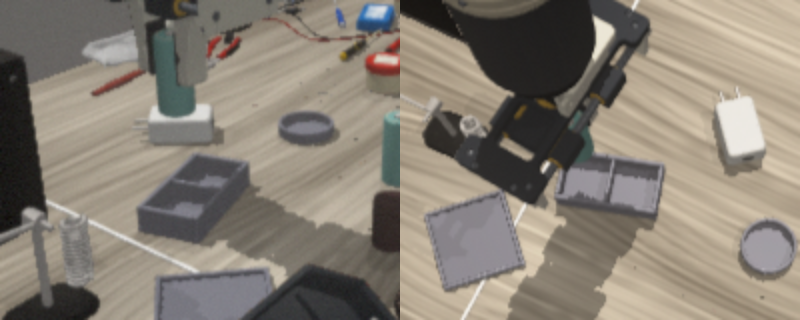

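The cell hangs upright above the left bay, and the long axis of the gripper body lies along the closing direction, clear of the stand and the box. I'll lower it.

>>> play_rows(
  plan=[
    [0,0,1,0,0,0],
    [0,0,2,0,0,0],
    [0,0,2,0,0,0],
    [0,0,2,0,0,0],
    [0,0,1.5,0,0,0],
    [0,0,0.9,0,0,0],
    [0,0,0.6,0,0,0],
    [0,0,0.3,0,0,0],
    [0,0,0.1,0,0,0],
    [0,0,0,0,0,0],
    [0,0,0,0,0,0],
  ],
)

```text
clock: 8.55
tool_pos: [0.6601, -0.1652, 0.0575]
orientation: [-179.9, 0.0, -124.7]
force: [-0.2, -1.1, -0.5]
opening: 0.0314
gripper_force: 30.0
```

>>> play_rows(
  plan=[
    [0,0,0,0,0,0],
    [0,0,0,0,0,0],
    [0,0,0,0,0,0],
    [0,0,0,0,0,0],
    [0,0,0,0,0,0],
  ],
  grip=5.2,
)

```text
clock: 8.97
tool_pos: [0.6597, -0.1651, 0.0568]
orientation: [-180.0, 0.0, -124.7]
force: [-0.7, -0.4, 0.4]
opening: 0.0513
gripper_force: 0.0
```

>>> play_rows(
  plan=[
    [0,0,-0.7,0,0,0],
    [0,0,-1.5,0,0,0],
    [0,0,-2,0,0,0],
    [0,0,-2.5,0,0,0],
    [0,0,-2.5,0,0,0],
    [0,0,-1.5,0,0,0],
    [0,0,0,0,0,0],
    [0,0,0,0,0,0],
  ],
)

```text
clock: 9.63
tool_pos: [0.6601, -0.1651, 0.1653]
orientation: [-179.9, 0.1, -124.7]
force: [-0.1, -0.3, -1.6]
opening: 0.0519
gripper_force: 0.0
```

```bash
python3 - <<'E'
from h import *
go((.4675,-.262,.16),(.4675,-.262,.051),(.4675,-.262,.165),(.644,-.218,.165))
s=snapshot('side')
for k in('cell_a','cell_rack'):print([(round(d['score'],2),np.round(d['position'],3).tolist()) for d in spot_point('side',k)])
E
```

```text
t 9.63 [ 0.6601 -0.1651  0.1653] [-1.7987e+02  1.0000e-01 -1.2471e+02] open 0.0519 F [-0.1 -0.3 -1.6] grip 0.0 j6 -37
(0.4675, -0.262, 0.16) shift cm [18.93 10.32  0.48]
(0.4675, -0.262, 0.051) shift cm [ 0.02  0.02 10.9 ]
(0.4675, -0.262, 0.165) shift cm [ -0.02  -0.03 -11.4 ]
(0.644, -0.218, 0.165) shift cm [-13.67 -12.     0.05]
[(0.82, [0.466, -0.266, -0.001]), (0.75, [0.663, -0.167, 0.008])]
[(0.66, [0.464, -0.261, -0.002]), (0.6, [0.715, -0.34, 0.004]), (0.55, [0.652, -0.192, 0.003]), (0.45, [0.483, -0.504, -0.0])]
```

>>> play_rows(
  plan=[
    [1,0.52,0,0,0,0],
    [2,1.1,0,0,0,0],
    [2.5,1.35,0,0,0,0],
    [2.5,1.35,0,0,0,0],
    [2.5,1.35,0,0,0,0],
    [2.5,1.35,0.1,0,0,0],
    [2.5,1.35,0.1,0,0,0],
    [2.0,1.1,0.1,0,0,0],
    [1.0,0.6,0.1,0,0,0],
    [0.4,0.25,0,0,0,0],
    [0,0,0,0,0,-6.8],
    [0,0,0,0,0,-6.8],
    [0,0,0,0,0,-6.8],
    [0,0,0,0,0,0],
    [0,0,0,0,0,0],
  ],
)

```text
clock: 11.03
tool_pos: [0.4675, -0.2616, 0.1593]
orientation: [180.0, -0.0, -104.5]
force: [-0.8, -0.3, -0.7]
opening: 0.0522
gripper_force: 0.0
```

>>> play_rows(
  plan=[
    [0,0,2,0,0,0],
    [0,0,2,0,0,0],
    [0,0,2,0,0,0],
    [0,0,2,0,0,0],
    [0,0,1.5,0,0,0],
    [0,0,1,0,0,0],
    [0,0,0.5,0,0,0],
    [0,0,0,0,0,0],
    [0,0,0,0,0,0],
  ],
)

```text
clock: 11.78
tool_pos: [0.4675, -0.2618, 0.0499]
orientation: [-180.0, -0.0, -104.3]
force: [0.6, -0.3, -0.2]
opening: 0.0521
gripper_force: 0.0
```

>>> play_rows(
  plan=[
    [0,0,0,0,0,0],
    [0,0,0,0,0,0],
    [0,0,0,0,0,0],
    [0,0,0,0,0,0],
    [0,0,0,0,0,0],
    [0,0,0,0,0,0],
    [0,0,-0.5,0,0,0],
    [0,0,-1,0,0,0],
    [0,0,-1.5,0,0,0],
    [0,0,-2,0,0,0],
    [0,0,-2,0,0,0],
    [0,0,-2,0,0,0],
    [0,0,-2.3,0,0,0],
    [0,0,0,0,0,0],
    [0,0,0,0,0,0],
  ],
  grip=2.6,
)

```text
clock: 13.03
tool_pos: [0.468, -0.2619, 0.1646]
orientation: [-179.8, 0.0, -104.3]
force: [-0.2, 0.1, -1.6]
opening: 0.0315
gripper_force: 30.0
```

```bash
python3 - <<'E'
from h import *
go((.644,-.219,.165))
E
```

```text
t 13.03 [ 0.468  -0.2619  0.1646] [-1.7978e+02  2.0000e-02 -1.0431e+02] open 0.0315 F [-0.2  0.1 -1.6] grip 30.0 j6 -6
(0.644, -0.219, 0.165) shift cm [ -8.51 -16.     0.02]
```

>>> play_rows(
  plan=[
    [-0.3,-0.6,0,0,0,0],
    [-0.7,-1.3,0,0,0,0],
    [-1.1,-2.1,0,0,0,0],
    [-1.1,-2.1,0,0,0,0],
    [-1.1,-2.1,0,0,0,0],
    [-1.1,-2.1,0,0,0,0],
    [-1.1,-2.1,0,0,0,0],
    [-0.9,-1.6,0,0,0,0],
    [-0.7,-1.2,0,0,0,0],
    [-0.4,-0.6,0,0,0,0],
    [0,-0.2,0,0,0,0],
    [0,0,0,0,0,0],
    [0,0,0,0,0,0],
  ],
)

```text
clock: 14.12
tool_pos: [0.6425, -0.219, 0.162]
orientation: [179.9, -0.0, -104.3]
force: [-0.7, 0.2, -1.6]
opening: 0.0317
gripper_force: 30.0
```

```bash
python3 - <<'E'
from h import *
import cv2
a=snapshot('side');b=snapshot('top')
x=cv2.resize(a['frame'][130:290,100:300,::-1],None,fx=2,fy=2);y=cv2.resize(b['frame'][50:210,110:310,::-1],None,fx=2,fy=2)
cv2.imwrite('pics/s3.png',np.hstack([x,y]))
go((.644,-.219,.057))
E
```

```text
t 14.22 [ 0.6424 -0.2193  0.1626] [ 179.99   -0.   -104.34] open 0.0316 F [-0.6  0.4 -1.4] grip 30.0 j6 -12
(0.644, -0.219, 0.057) shift cm [-0.06 -0.15 10.56]
```

View pics/s3.png

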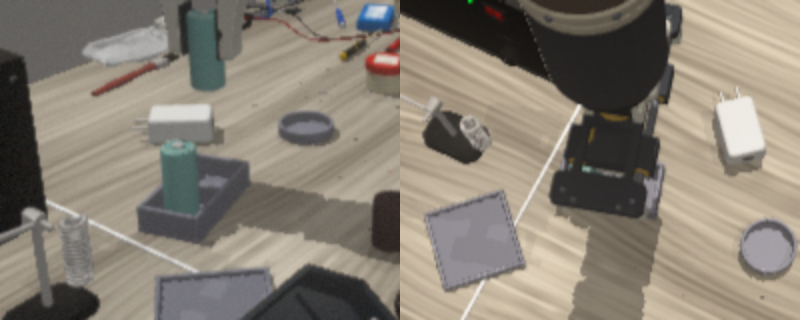

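The first cell stands upright in the left bay (180,175), and the second hangs over the right bay.

>>> play_rows(
  plan=[
    [0,-0.1,1,0,0,0],
    [0,0,2,0,0,0],
    [0,0,2,0,0,0],
    [0,0,2,0,0,0],
    [0,0,1.5,0,0,0],
    [0,0,0.9,0,0,0],
    [0,0,0.6,0,0,0],
    [0,0,0.4,0,0,0],
    [0,0,0.2,0,0,0],
    [0,0,0,0,0,0],
    [0,0,0,0,0,0],
  ],
)

```text
clock: 15.13
tool_pos: [0.6445, -0.2193, 0.0573]
orientation: [-179.9, 0.0, -104.3]
force: [0.4, 0.3, -0.8]
opening: 0.0314
gripper_force: 30.0
```

>>> play_rows(
  plan=[
    [0,0,0,0,0,0],
    [0,0,0,0,0,0],
    [0,0,0,0,0,0],
    [0,0,0,0,0,0],
    [0,0,0,0,0,0],
  ],
  grip=5.2,
)

```text
clock: 15.55
tool_pos: [0.6443, -0.2192, 0.0569]
orientation: [-180.0, 0.0, -104.3]
force: [0.5, 0.1, 0.2]
opening: 0.0517
gripper_force: 0.0
```

>>> play_rows(
  plan=[
    [0,0,-0.7,0,0,0],
    [0,0,-1.5,0,0,0],
    [0,0,-2,0,0,0],
    [0,0,-2.5,0,0,0],
    [0,0,-2.5,0,0,0],
    [0,0,-1.5,0,0,0],
    [0,0,0,0,0,0],
    [0,0,0,0,0,0],
  ],
)

```text
clock: 16.22
tool_pos: [0.6447, -0.2192, 0.1654]
orientation: [-179.8, 0.0, -104.3]
force: [-0.2, 0.1, -0.9]
opening: 0.052
gripper_force: 0.0
```

```bash
python3 - <<'E'
from h import *
go((.47,-.148,.15),(.47,-.148,.032))
s=snapshot('side')
for k in('cell_a','capacitor'):print([(round(d['score'],2),np.round(d['position'],3).tolist()) for d in spot_point('side',k)])
E
```

```text
t 16.22 [ 0.6447 -0.2192  0.1654] [-1.7984e+02  3.0000e-02 -1.0430e+02] open 0.052 F [-0.2  0.1 -0.9] grip 0.0 j6 -12
(0.47, -0.148, 0.15) shift cm [-2.58 18.69  1.49]
(0.47, -0.148, 0.032) shift cm [1.00e-02 3.00e-02 1.18e+01]
[(0.96, [0.65, -0.221, 0.004]), (0.9, [0.663, -0.166, 0.004])]
[(0.94, [0.468, -0.15, -0.001])]
```

>>> play_rows(
  plan=[
    [-0.2,1,0,0,0,0],
    [-0.3,2,0,0,0,0],
    [-0.3,2.5,0.2,0,0,0],
    [-0.3,2.5,0.2,0,0,0],
    [-0.3,2.5,0.2,0,0,0],
    [-0.3,2.5,0.3,0,0,0],
    [-0.3,2.5,0.2,0,0,0],
    [-0.3,1.8,0.2,0,0,0],
    [-0.2,1,0.2,0,0,0],
    [-0.1,0.4,0,0,0,0],
    [0,0,0,0,0,0],
    [0,0,0,0,0,0],
  ],
)

```text
clock: 17.37
tool_pos: [0.4702, -0.1478, 0.1488]
orientation: [-180.0, -0.0, -104.3]
force: [0.5, 0.5, -0.5]
opening: 0.0521
gripper_force: 0.0
```

>>> play_rows(
  plan=[
    [0,0,2,0,0,0],
    [0,0,2,0,0,0],
    [0,0,2,0,0,0],
    [0,0,2,0,0,0],
    [0,0,1.7,0,0,0],
    [0,0,1.2,0,0,0],
    [0,0,0.8,0,0,0],
    [0,0,0,0,0,0],
    [0,0,0,0,0,0],
  ],
)

```text
clock: 18.12
tool_pos: [0.4698, -0.148, 0.0313]
orientation: [180.0, -0.0, -104.3]
force: [0.2, 0.2, -0.5]
opening: 0.0523
gripper_force: 0.0
```

>>> play_rows(
  plan=[
    [0,0,0,0,0,0],
    [0,0,0,0,0,0],
    [0,0,0,0,0,0],
    [0,0,0,0,0,0],
    [0,0,0,0,0,0],
    [0,0,0,0,0,0],
    [0,0,-0.5,0,0,0],
    [0,0,-1,0,0,0],
    [0,0,-1.5,0,0,0],
    [0,0,-2,0,0,0],
    [0,0,-2,0,0,0],
    [0,0,-2,0,0,0],
    [0,0,-2,0,0,0],
    [0,0,0,0,0,0],
    [0,0,0,0,0,0],
  ],
  grip=2.6,
)

```text
clock: 19.37
tool_pos: [0.4699, -0.1477, 0.1428]
orientation: [-179.8, 0.1, -104.3]
force: [-0.5, -0.2, -0.6]
opening: 0.0323
gripper_force: 30.0
```

```bash
python3 - <<'E'
from h import *
go((.5665,-.360,.14),(.5665,-.360,.037))
E
```

```text
t 19.37 [ 0.4699 -0.1477  0.1428] [-1.7984e+02  6.0000e-02 -1.0431e+02] open 0.0323 F [-0.5 -0.2 -0.6] grip 30.0 j6 -20
(0.5665, -0.36, 0.14) shift cm [ 18.18 -14.61   0.3 ]
(0.5665, -0.36, 0.037) shift cm [1.00e-02 3.00e-02 1.03e+01]
```

>>> play_rows(
  plan=[
    [0.6,-0.5,0,0,0,0],
    [1.3,-1,0,0,0,0],
    [2,-1.6,0,0,0,0],
    [2,-1.6,0,0,0,0],
    [2,-1.6,0,0,0,0],
    [2,-1.6,0,0,0,0],
    [2,-1.6,0,0,0,0],
    [2,-1.6,0,0,0,0],
    [1.8,-1.5,0,0,0,0],
    [1.3,-1.1,0,0,0,0],
    [0.8,-0.6,0,0,0,0],
    [0.4,-0.3,0,0,0,0],
    [0,0,0,0,0,0],
    [0,0,0,0,0,0],
  ],
)

```text
clock: 20.53
tool_pos: [0.5652, -0.3598, 0.1409]
orientation: [179.9, 0.0, -104.3]
force: [0.5, 0.5, -1.4]
opening: 0.0322
gripper_force: 30.0
```

```bash
python3 - <<'E'
from h import *
import cv2
a=snapshot('side');b=snapshot('top')
x=cv2.resize(a['frame'][100:260,180:380,::-1],None,fx=2,fy=2);y=cv2.resize(b['frame'][90:250,190:390,::-1],None,fx=2,fy=2)
cv2.imwrite('pics/s4.png',np.hstack([x,y]))
go((.5665,-.360,.0355))
print([(round(d['score'],2),np.round(d['position'],3).tolist()) for d in spot_point('side','round_cup')+spot_point('side','capacitor')])
E
```

```text
t 20.63 [ 0.5655 -0.3594  0.1416] [ 1.7998e+02  1.0000e-02 -1.0427e+02] open 0.0326 F [ 0.2  0.  -0.3] grip 30.0 j6 2
(0.5665, -0.36, 0.0355) shift cm [ 0.04 -0.12 10.61]
[(0.95, [0.566, -0.361, -0.0]), (0.86, [0.566, -0.365, 0.109])]
```

View pics/s4.png

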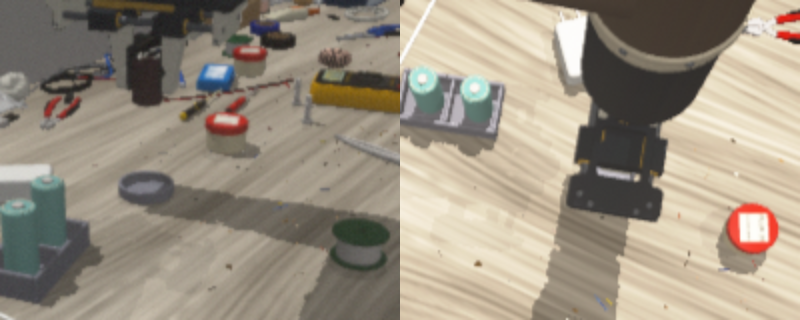

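Both cells stand in their bays (left panel, (20,240) and (48,215)). The capacitor hangs upright above the cup (147,187).

>>> play_rows(
  plan=[
    [0,-0.1,1,0,0,0],
    [0,0,2,0,0,0],
    [0,0,2,0,0,0],
    [0,0,2,0,0,0],
    [0,0,1.5,0,0,0],
    [0,0,0.9,0,0,0],
    [0,0,0.6,0,0,0],
    [0,0,0.4,0,0,0],
    [0,0,0.2,0,0,0],
    [0,0,0,0,0,0],
    [0,0,0,0,0,0],
  ],
)

```text
clock: 21.65
tool_pos: [0.5673, -0.3606, 0.0363]
orientation: [-179.9, -0.0, -104.3]
force: [0.3, 0.0, 0.2]
opening: 0.0325
gripper_force: 30.0
```

>>> play_rows(
  plan=[
    [0,0,0,0,0,0],
    [0,0,0,0,0,0],
    [0,0,0,0,0,0],
    [0,0,0,0,0,0],
    [0,0,0,0,0,0],
  ],
  grip=5.2,
)

```text
clock: 22.07
tool_pos: [0.5669, -0.3605, 0.0358]
orientation: [-180.0, -0.0, -104.3]
force: [0.6, -0.3, -0.4]
opening: 0.0514
gripper_force: 0.0
```

>>> play_rows(
  plan=[
    [0,0,-0.7,0,0,0],
    [0,0,-1.5,0,0,0],
    [0,0,-2,0,0,0],
    [0,0,-2.5,0,0,0],
    [0,0,-2.5,0,0,0],
    [0,0,-1.5,0,0,0],
    [0,0,0,0,0,0],
    [0,0,0,0,0,0],
  ],
  grip=5.2,
)

```text
clock: 22.73
tool_pos: [0.5674, -0.3606, 0.1443]
orientation: [-179.8, -0.0, -104.3]
force: [-0.1, 0.4, -1.7]
opening: 0.052
gripper_force: 0.0
```

```bash
python3 - <<'E'
from h import *
go((.4385,-.0455,.145),(.4385,-.0455,.025))
s=snapshot('side');t=snapshot('top')
for c in('side','top'):print([(round(d['score'],2),np.round(d['position'],3).tolist()) for d in spot_point(c,'capacitor')+spot_point(c,'choke')])
import cv2
g=cv2.cvtColor(t['frame'],cv2.COLOR_RGB2GRAY)[225:262,132:175]
m=(g<75).astype(np.uint8);(c,r)=cv2.minEnclosingCircle(np.argwhere(m)[:,::-1].astype(np.float32));n,l,st,ce=cv2.connectedComponentsWithStats(m);i=1+st[1:,4].argmax()
print(st[i],at_z(t,ce[i]+[132,225],.018))
E
```

```text
t 22.73 [ 0.5674 -0.3606  0.1443] [-179.84   -0.   -104.31] open 0.052 F [-0.1  0.4 -1.7] grip 0.0 j6 2
(0.4385, -0.0455, 0.145) shift cm [-27.35  20.27  -0.12]
(0.4385, -0.0455, 0.025) shift cm [-0.    0.03 12.  ]
[(0.52, [0.435, -0.047, 0.0]), (0.51, [0.566, -0.365, 0.001]), (0.81, [0.432, -0.046, 0.001])]
[(0.92, [0.442, -0.044, 0.002])]
[ 10  12  23  18 178] [ 0.42696327 -0.05147577  0.018     ]
```

>>> play_rows(
  plan=[
    [-1,0.7,0,0,0,0],
    [-2,1.5,0,0,0,0],
    [-2.6,1.9,0,0,0,0],
    [-2.6,1.9,0,0,0,0],
    [-2.6,1.9,0,0,0,0],
    [-2.6,1.9,0,0,0,0],
    [-2.6,1.9,0,0,0,0],
    [-2.6,1.9,0,0,0,0],
    [-2.6,1.9,0,0,0,0],
    [-2.4,1.8,0,0,0,0],
    [-2,1.6,0,0,0,0],
    [-1.2,0.9,0,0,0,0],
    [-0.5,0.5,0,0,0,0],
    [0,0,0,0,0,-7.1],
    [0,0,0,0,0,-7.1],
    [0,0,0,0,0,0],
    [0,0,0,0,0,0],
  ],
  grip=7.6,
)

```text
clock: 24.45
tool_pos: [0.4374, -0.0459, 0.1424]
orientation: [180.0, -0.0, -90.3]
force: [-0.1, 0.8, -0.7]
opening: 0.076
gripper_force: 0.0
```

```bash
python3 - <<'E'
from h import *
import cv2
a=snapshot('side');b=snapshot('top')
x=cv2.resize(a['frame'][190:350,220:420,::-1],None,fx=2,fy=2);y=cv2.resize(b['frame'][180:340,60:260,::-1],None,fx=2,fy=2)
cv2.imwrite('pics/s5.png',np.hstack([x,y]))
print(proj(a,[(.4385,-.0455,.022)]),at_z(b,(130,262),0),at_z(b,(130,262),.1))
go((.4385,-.0455,.026))
E
```

```text
[[312.92906574 277.44671008]] [0.39949584 0.00643459 0.        ] [ 0.3935738 -0.023384   0.1      ]
t 24.55 [ 0.4374 -0.046   0.1424] [179.98  -0.   -90.36] open 0.0757 F [ 0.2 -0.1 -0.3] grip 0.0 j6 -20
(0.4385, -0.0455, 0.026) shift cm [-0.05 -0.11 11.64]
```

View pics/s5.png

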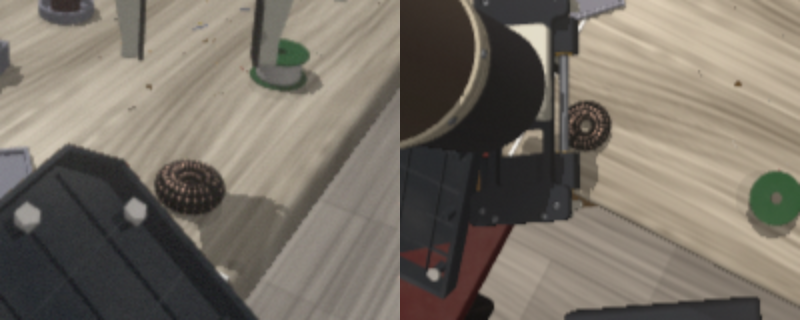

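The choke sits at side (315,281), slightly right of my estimate, so I'll keep x at about 0.437. The fingers straddle it, and the panel and red case lie to its left, clear of the body.

>>> play_rows(
  plan=[
    [0,0,2,0,0,0],
    [0,0,2,0,0,0],
    [0,0,2,0,0,0],
    [0,0,1.7,0,0,0],
    [0,0,1.4,0,0,0],
    [0,0,1,0,0,0],
    [0,0,0.8,0,0,0],
    [0,0,0.7,0,0,0],
    [0,0,0,0,0,0],
    [0,0,0,0,0,0],
  ],
)

```text
clock: 25.38
tool_pos: [0.4375, -0.0459, 0.0265]
orientation: [180.0, -0.0, -90.2]
force: [-0.8, -0.8, 1.0]
opening: 0.0762
gripper_force: 0.0
```

>>> play_rows(
  plan=[
    [0,0,0,0,0,0],
    [0,0,0,0,0,0],
    [0,0,0,0,0,0],
    [0,0,0,0,0,0],
    [0,0,0,0,0,0],
    [0,0,0,0,0,0],
    [0,0,-0.5,0,0,0],
    [0,0,-1,0,0,0],
    [0,0,-1.5,0,0,0],
    [0,0,-2,0,0,0],
    [0,0,-2,0,0,0],
    [0,0,-2,0,0,0],
    [0,0,-2,0,0,0],
    [0,0,0,0,0,0],
    [0,0,0,0,0,0],
  ],
  grip=4.6,
)

```text
clock: 26.63
tool_pos: [0.4381, -0.0455, 0.1377]
orientation: [-179.8, 0.1, -90.1]
force: [-0.8, 0.7, -1.7]
opening: 0.0508
gripper_force: 30.0
```

```bash
python3 - <<'E'
from h import *
go((.599,-.036,.138))
E
```

```text
t 26.63 [ 0.4381 -0.0455  0.1377] [-1.7984e+02  6.0000e-02 -9.0110e+01] open 0.0508 F [-0.8  0.7 -1.7] grip 30.0 j6 -20
(0.599, -0.036, 0.138) shift cm [ -0.98 -16.09   0.02]
```

>>> play_rows(
  plan=[
    [0,-0.6,0,0,0,0],
    [-0.1,-1.3,0,0,0,0],
    [-0.1,-2,0,0,0,0],
    [-0.1,-2,0,0,0,0],
    [-0.1,-2,0,0,0,0],
    [-0.1,-2,0,0,0,0],
    [-0.1,-2,0,0,0,0],
    [-0.1,-1.7,0,0,0,0],
    [-0.1,-1.3,0,0,0,0],
    [-0.1,-0.8,0,0,0,0],
    [-0.1,-0.4,0,0,0,0],
    [0,0,0,0,0,-7.1],
    [0,0,0,0,0,-7.1],
    [0,0,0,0,0,-7.1],
    [0,0,0,0,0,-7.1],
    [0,0,0,0,0,-7.1],
    [0,0,0,0,0,-7.1],
    [0,0,0,0,0,-7.1],
    [0,0,0,0,0,0],
    [0,0,0,0,0,0],
  ],
)

```text
clock: 28.3
tool_pos: [0.598, -0.0361, 0.1362]
orientation: [180.0, 0.0, -40.6]
force: [0.2, -0.2, 0.4]
opening: 0.051
gripper_force: 30.0
```

```bash
python3 - <<'E'
from h import *
import cv2
a=snapshot('side');b=snapshot('top')
x=cv2.resize(a['frame'][180:340,100:300,::-1],None,fx=2,fy=2);y=cv2.resize(b['frame'][90:250,80:280,::-1],None,fx=2,fy=2)
cv2.imwrite('pics/s6.png',np.hstack([x,y]))
go((.599,-.036,.0315))
print([(round(d['score'],2),np.round(d['position'],3).tolist()) for d in spot_point('side','choke')])
E
```

```text
t 28.4 [ 0.5982 -0.0361  0.1364] [ 1.7998e+02  2.0000e-02 -4.0630e+01] open 0.0507 F [ 0.   0.4 -0.3] grip 30.0 j6 34
(0.599, -0.036, 0.0315) shift cm [ 0.06 -0.06 10.49]
[(0.66, [0.595, -0.036, 0.112])]
```

View pics/s6.png

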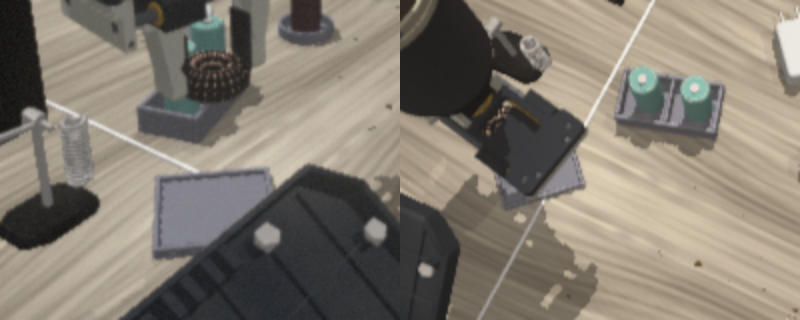

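The choke is held flat over the tray (side (210,75), tray (212,210)). The body is clear of the stand, and both cells and the capacitor are in place.

>>> play_rows(
  plan=[
    [0,0,1,0,0,0],
    [0,0,2,0,0,0],
    [0,0,2,0,0,0],
    [0,0,2,0,0,0],
    [0,0,1.4,0,0,0],
    [0,0,0.9,0,0,0],
    [0,0,0.6,0,0,0],
    [0,0,0.4,0,0,0],
    [0,0,0.2,0,0,0],
    [0,0,0,0,0,0],
    [0,0,0,0,0,0],
  ],
)

```text
clock: 29.37
tool_pos: [0.599, -0.036, 0.0322]
orientation: [-180.0, -0.0, -40.4]
force: [0.4, -0.4, 0.3]
opening: 0.0508
gripper_force: 30.0
```

>>> play_rows(
  plan=[
    [0,0,0,0,0,0],
    [0,0,0,0,0,0],
    [0,0,0,0,0,0],
    [0,0,0,0,0,0],
    [0,0,0,0,0,0],
  ],
  grip=7.2,
)

```text
clock: 29.78
tool_pos: [0.5987, -0.0361, 0.0318]
orientation: [-180.0, -0.0, -40.4]
force: [0.1, -0.5, -0.6]
opening: 0.071
gripper_force: 0.0
```

>>> play_rows(
  plan=[
    [0,0,-0.7,0,0,0],
    [0,0,-1.5,0,0,0],
    [0,0,-2,0,0,0],
    [0,0,-2.5,0,0,0],
    [0,0,-2.5,0,0,0],
    [0,0,-2.5,0,0,0],
    [0,0,-2.5,0,0,0],
    [0,0,0,0,0,0],
    [0,0,0,0,0,0],
    [0,0,0,0,0,0],
  ],
)

```text
clock: 30.62
tool_pos: [0.5982, -0.0361, 0.1737]
orientation: [-180.0, 0.0, -40.4]
force: [-0.7, -0.1, 0.2]
opening: 0.0721
gripper_force: 0.0
```

```bash
python3 - <<'E'
from h import *
import cv2
a=snapshot('side');b=snapshot('top')
x=cv2.resize(a['frame'][130:290,130:350,::-1],None,fx=1.8,fy=1.8);y=cv2.resize(b['frame'][90:250,100:320,::-1],None,fx=1.8,fy=1.8)
cv2.imwrite('pics/s7.png',np.hstack([x,y]))
go()
for k in('choke','capacitor','cell_a'):print(k,[(round(d['score'],2),np.round(d['position'],3).tolist()) for d in spot_point('side',k)])
E
```

```text
t 30.72 [ 0.5978 -0.0362  0.1726] [ 1.7992e+02  7.0000e-02 -4.0410e+01] open 0.0717 F [ 0.3 -0.6 -0.1] grip 0.0 j6 34
choke []
capacitor []
cell_a [(0.76, [0.65, -0.223, 0.001]), (0.56, [0.663, -0.17, 0.005]), (0.52, [0.564, -0.359, 0.001])]
```

View pics/s7.png

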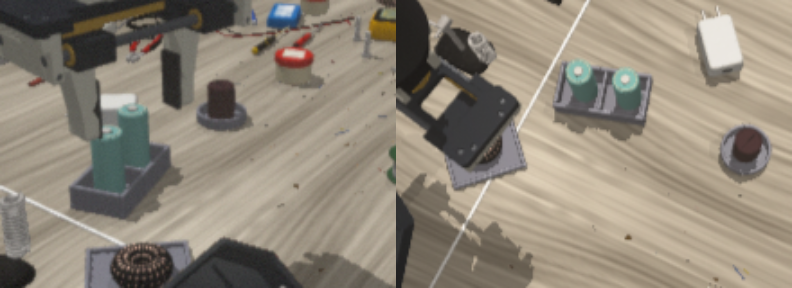

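The choke lies flat in the tray (side (142,265)), both cells stand in their bays (107,160) and (133,137), the capacitor stands in the cup (221,100), and the gripper is clear. I'm handing the job in.

```bash
python3 -c "
from plant import *
print(close_job())"
```

```text
the job is handed in; nothing more can be done
None
```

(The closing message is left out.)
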